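Line up parts cartons by height on the shelf board

ROBOT

A 6-joint arm with a two-finger parallel gripper is mounted at the origin on the work surface. World frame = base frame: x ahead of the robot, y to its left, z up, the work surface at z = 0. Lengths are in m, angles in rad, forces in N, time in s.
With the tool pointing down it reaches from about 0.25 to 0.775 m from the base axis. Payload 4 kg.
Tool frame: the origin (TCP) lies at the very end of the fingers, on their centre line; the grasp point (between the pads) lies 19 mm behind it; y points along the fingers, x is the direction in which the jaws open and shut, and the axes are right-handed (so a half turn about y gives the same grasp; the last joint's range is limited). The gripper opens to 94 mm and grips with 3 to 60 N. Pads are 16 mm wide; open, the fingers measure 119 mm over their backs; the gripper's body (75 mm by 177 mm) begins 78 mm behind the grasp point.
Start: joints at [-1.295, 0.087, 1.371, -0, 1.684, -0.103], TCP at [0.203, -0.511, 0.206] pointing down, gripper open.
Joint ranges: [-3.1, 3.1], [-0.76, 2.03], [0.27, 2.55], [-1.08, 4.22], [0.17, 2.65], [-2.57, 2.57]. Speed limits (rad/s): [2.79, 2.79, 3.14, 3.14, 3.14, 3.14].

INTERFACE

Orientations are given as [roll, pitch, yaw] about the fixed x, y, z axes, in that order (R = Rz(yaw) Ry(pitch) Rx(roll)).
In Python, from bench import robot gives the robot as it stands.
- The arm moves only by the shell command python3 -m handwheel 'ROWS' [OPENING]. ROWS is JSON, a list of rows, each an object with "delta_pos": the shift along the tool's x, y, z in mm, a list of three; "yaw": the turn about the tool's y in rad. A call has 1 to 12 rows; each row is the pose to reach, as a shift and turn from the pose commanded when the call began, along the tool's axes at that moment; what a row does not reach only later rows make up. A row lasts 1/10 s, in which the tool goes at most 50 mm and 8.59 degrees, less where a joint would pass 70% of its speed; a pose out of reach is approached as far as the arm can. A call with a gripper value outside its range is refused whole. OPENING is the closure in counts, from 0 (fully open) to 255 (shut), set as the call begins (- or left out, the last holds). The fingers move at their own pace and stop on an object; the grip force is fixed at half the most. Time passes only in rows, so rows that repeat a pose let the fingers close. It gives the time, the measured TCP pose, the force and the opening at its end, in the units of the state.
- robot.get_obs(): the state, without advancing time (a new reading comes with each control period).
- robot.snapshot(name): name is "side" or "top" or "wrist"; returns a dict with "image" (400x640x3 uint8, red, green, blue), "fx", "fy", "cx", "cy" (pixels), "rvec" (rotation vector, rad) and "tvec" (3), from world to camera coordinates, as OpenCV has them. Camera axes: x right, y down, z forward; pixel columns grow to the right and rows downward; lengths in m; the calibration is good to about 2 mm. A picture is of the moment at which its call begins. There is no depth.
- robot.close_job(): hands the job in, once; it reports no verdict.
The state is a dict: "time": time; "joint_positions": joint angles; "qvel": joint speeds; "joint_torque": joint torques, N m; "tool_pos": TCP position; "ee_rot": TCP orientation; "wrist_force": force on the tool from outside, world axes, zero at the start; "wrist_torque": the same for the moment, N m; "width": finger opening in m.
Only numpy, scipy, OpenCV 4.12 (cv2) and the standard library are available. Lean on these libraries where they do the work, as an engineer would, in place of code of your own. Each camera call takes 0.05 s, during which the arm holds its last target.

TASK

Line up the four small taped parts cartons by height on the black shelf board, one centred and squared up on each white mark: the shortest on the mark beside the yellow end stop, then each taller one in turn, the tallest at the grey end. Keep every carton upright throughout and leave all four standing still on the board, let go.

Things in the scene. Friction and masses are not known exactly. Their poses are not given: they have to be found in the camera images.
- carton_red: Closed brown cardboard parts carton with red tape across its top, standing loose and upright on the table at the start; 60 x 74 mm in plan (along its own x and y) and 50 mm tall, about 0.30 kg (varies by up to a third), rigid enough to be held by its sides. Origin at the centre of its underside, z up, x along the shorter side of the plan.
- carton_blue: Closed brown cardboard parts carton with blue tape across its top, standing loose and upright on the table at the start; 52 x 62 mm in plan (along its own x and y) and 75 mm tall, about 0.25 kg (varies by up to a third), rigid enough to be held by its sides. Origin at the centre of its underside, z up, x along the shorter side of the plan.
- carton_green: Closed brown cardboard parts carton with green tape across its top, standing loose and upright on the table at the start; 60 x 70 mm in plan (along its own x and y) and 100 mm tall, about 0.45 kg (varies by up to a third), rigid enough to be held by its sides. Origin at the centre of its underside, z up, x along the shorter side of the plan.
- carton_black: Closed brown cardboard parts carton with black tape across its top, standing loose and upright on the table at the start; 50 x 64 mm in plan (along its own x and y) and 125 mm tall, about 0.40 kg (varies by up to a third), rigid enough to be held by its sides. Origin at the centre of its underside, z up, x along the shorter side of the plan.
- mark_1: One of four identical white rectangular outlines with grey inside, 70 x 84 mm over all (its own x and y), painted flat on the low black shelf board; number 1 in the row, neighbours 105 mm apart centre to centre along y (mark_1 at the -y end of the row, mark_4 at its +y end). Origin at the mark's centre on the top of the board, where a carton's underside comes to rest; x across the board, y along the row.
- mark_2: One of four identical white rectangular outlines with grey inside, 70 x 84 mm over all (its own x and y), painted flat on the low black shelf board; number 2 in the row, neighbours 105 mm apart centre to centre along y (mark_1 at the -y end of the row, mark_4 at its +y end). Origin at the mark's centre on the top of the board, where a carton's underside comes to rest; x across the board, y along the row.
- mark_3: One of four identical white rectangular outlines with grey inside, 70 x 84 mm over all (its own x and y), painted flat on the low black shelf board; number 3 in the row, neighbours 105 mm apart centre to centre along y (mark_1 at the -y end of the row, mark_4 at its +y end). Origin at the mark's centre on the top of the board, where a carton's underside comes to rest; x across the board, y along the row.
- mark_4: One of four identical white rectangular outlines with grey inside, 70 x 84 mm over all (its own x and y), painted flat on the low black shelf board; number 4 in the row, neighbours 105 mm apart centre to centre along y (mark_1 at the -y end of the row, mark_4 at its +y end). Origin at the mark's centre on the top of the board, where a carton's underside comes to rest; x across the board, y along the row.
- stop_yellow: Upright yellow plate fixed on one end of the shelf board (an identical grey plate stands on the other end; which end is yellow varies); 75 mm across the board, 10 mm thick on a 30 mm wide foot, 70 mm high, its centre 85 mm beyond the nearest mark's centre. Origin at the centre of its underside, on the board's top. The shelf board is fixed, 110 x 530 mm and 20 mm high above the table.
Things that resemble listed ones, but are neither listed nor needed, are in the scene too. Leave any pink or purple look-alike of the carton_black alone. What is shaped like the carton_green but pink or turquoise is not meant.

How it is judged:
At the end, for the whole second after the job is handed in: Counting from the yellow stop, the red, blue, green and black cartons stand on the four marks in that order, each within 12 mm of its mark's centre, within 6 mm of the board's top, square to the mark within 0.2 rad (either way round), upright within 0.1 rad, at rest and released (((horizontal distance between stop_yellow and mark_1 below 0.15 m and horizontal distance between carton_red and mark_1 below 0.012 m and z of carton_red in the frame of mark_1 between -0.006 and 0.006 m and angle between the x axis of carton_red and the x axis of mark_1, either way round below 0.2 rad and horizontal distance between carton_blue and mark_2 below 0.012 m and z of carton_blue in the frame of mark_2 between -0.006 and 0.006 m and angle between the x axis of carton_blue and the x axis of mark_2, either way round below 0.2 rad and horizontal distance between carton_green and mark_3 below 0.012 m and z of carton_green in the frame of mark_3 between -0.006 and 0.006 m and angle between the x axis of carton_green and the x axis of mark_3, either way round below 0.2 rad and horizontal distance between carton_black and mark_4 below 0.012 m and z of carton_black in the frame of mark_4 between -0.006 and 0.006 m and angle between the x axis of carton_black and the x axis of mark_4, either way round below 0.2 rad) or (horizontal distance between stop_yellow and mark_4 below 0.15 m and horizontal distance between carton_red and mark_4 below 0.012 m and z of carton_red in the frame of mark_4 between -0.006 and 0.006 m and angle between the x axis of carton_red and the x axis of mark_4, either way round below 0.2 rad and horizontal distance between carton_blue and mark_3 below 0.012 m and z of carton_blue in the frame of mark_3 between -0.006 and 0.006 m and angle between the x axis of carton_blue and the x axis of mark_3, either way round below 0.2 rad and horizontal distance between carton_green and mark_2 below 0.012 m and z of carton_green in the frame of mark_2 between -0.006 and 0.006 m and angle between the x axis of carton_green and the x axis of mark_2, either way round below 0.2 rad and horizontal distance between carton_black and mark_1 below 0.012 m and z of carton_black in the frame of mark_1 between -0.006 and 0.006 m and angle between the x axis of carton_black and the x axis of mark_1, either way round below 0.2 rad)) and angle between each of carton_red, carton_blue, carton_green, carton_black's own z axis and vertical below 0.1 rad and linear speed of each of carton_red, carton_blue, carton_green, carton_black below 0.02 m/s and angular speed of each of carton_red, carton_blue, carton_green, carton_black below 0.2 rad/s); the robot touches nothing.
It fails at once if a carton is tipped over (more than 0.6 rad) (angle between any of carton_red, carton_blue, carton_green, carton_black's own z axis and vertical above 0.6 rad).
It also fails if it takes over 93 s, if anything falls off the work surface, if the arm or the gripper's body presses on something with over 40 N, if the wrist force passes 120 N, or if a joint passes its speed limit or range.

## Working session

There is one attempt and no reset: what is moved stays moved. The work goes in short steps, Python scripts to look and compute and a shell command to move; the robot and the scene stay as the last step left them, time stands still between calls to the robot, and variables do not carry over. Pictures are saved under pics/ and viewed, and the job is handed in when it is done.

```bash
mkdir -p pics; ls; python3 - <<'E'
from bench import robot
import cv2
o=robot.get_obs()
for k,v in o.items(): print(k,v)
for n in ["side","top","wrist"]:
    s=robot.snapshot(n); cv2.imwrite(f"pics/{n}0.png",s["image"][:,:,::-1])
    print(n,s["fx"],s["fy"],s["cx"],s["cy"],s["rvec"],s["tvec"])
E
```

```text
pics
time 0.0
joint_positions [-1.29508075e+00  8.79581676e-02  1.37225371e+00  8.83139104e-06
  1.68358295e+00 -1.03093838e-01]
qvel [ 0.00029404  0.00045634  0.00100097 -0.00081965  0.00070629 -0.00122677]
joint_torque [-9.34521740e-04 -3.40184927e+01 -3.02430046e+01  7.17194262e-02
  3.28356971e-02 -1.66911618e-04]
tool_pos [ 0.20325023 -0.51047895  0.20430272]
ee_rot [-1.57056097  0.00218958 -1.19198567]
wrist_force [0.51077136 0.29427266 0.3426859 ]
wrist_torque [-0.00448404  0.02301938  0.01542027]
width 0.09404900539861934
side 496.1066158650667 496.1066158650667 314.057147692653 195.53659125239042 [ 0.66167119 -2.77791526  0.93796469] [0.38294014 0.22143936 1.1893367 ]
top 476.166062201144 476.166062201144 312.02248027312413 202.22285642890958 [ 2.14814272 -2.1989109   0.10292921] [-0.03240996  0.46780692  1.45912204]
wrist 332.0691192499458 332.0691192499458 317.00150409276785 197.71195162842807 [-2.41235809  1.6332006   0.22244659] [-0.54907977 -0.02796887  0.39220024]
```

View pics/top0.png

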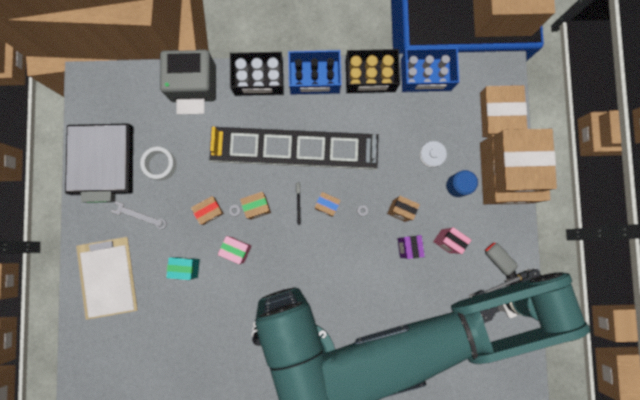

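View pics/side0.png

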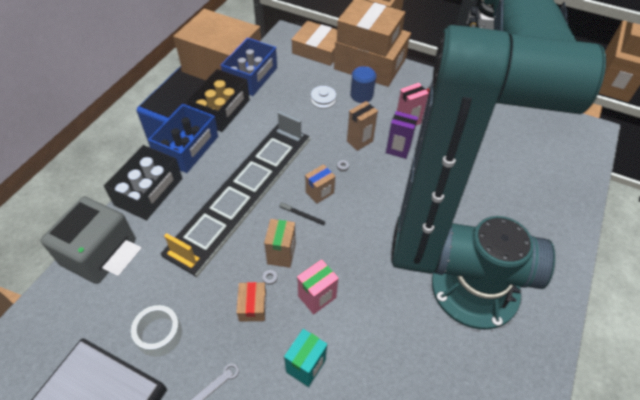

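View pics/wrist0.png

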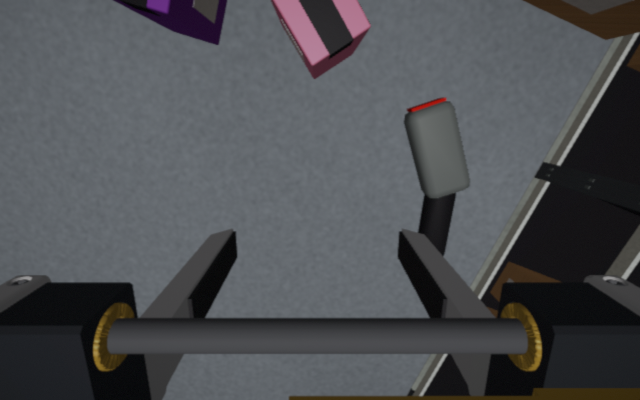

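The top view shows brown cartons: red (206,211), green (254,205), blue (328,204) and black (404,209). The look-alikes are pink/green (234,250), turquoise/green (180,268), purple/black (411,247) and pink/black (455,240). The board runs (210..378, 128..166) with yellow at the left. I choose the brown-bodied ones and check them in a close crop.

```bash
cat > h.py <<'E'
import numpy as np, cv2
from bench import robot
def cam(s):
    R,_=cv2.Rodrigues(np.array(s["rvec"],float)); t=np.array(s["tvec"],float).ravel()
    return R,t,-R.T@t
def plane(s,uv,z):
    uv=np.atleast_2d(uv).astype(float);R,t,C=cam(s)
    d=np.c_[(uv[:,0]-s["cx"])/s["fx"],(uv[:,1]-s["cy"])/s["fy"],np.ones(len(uv))]@R
    return C+d*((z-C[2])/d[:,2])[:,None]
def proj(s,P):
    R,t,C=cam(s);p=np.atleast_2d(P)@R.T+t
    return np.c_[s["fx"]*p[:,0]/p[:,2]+s["cx"],s["fy"]*p[:,1]/p[:,2]+s["cy"]]
E
python3 - <<'E'
from h import *
for n in ["top","side","wrist"]:
    s=robot.snapshot(n); print(n,cam(s)[2].round(3))
    if n=="top":
        i=s["image"][:,:,::-1]
        c=i[185:265,160:480]; c=cv2.resize(c,None,fx=2.5,fy=2.5,interpolation=cv2.INTER_CUBIC)
        c2=cv2.resize(i[120:175,200:390],(800,232),interpolation=cv2.INTER_CUBIC)
        cv2.imwrite("pics/crop1.png",np.vstack([c,c2]))
        print(plane(s,[[242,146],[344,150],[206,211],[254,205],[328,204],[404,209]],0.02).round(3))
        for uv in [(206,211),(254,205),(328,204),(404,209),(234,250),(180,268)]:
            print(uv,[tuple(cv2.cvtColor(i,cv2.COLOR_BGR2HSV)[uv[1]+a,uv[0]+b]) for a,b in [(0,0),(-7,0),(7,0),(0,-9),(0,9)]])
E
```

```text
top [ 0.328 -0.041  1.497]
[[ 0.65   0.173  0.02 ]
 [ 0.63  -0.148  0.02 ]
 [ 0.447  0.287  0.02 ]
 [ 0.463  0.137  0.02 ]
 [ 0.46  -0.093  0.02 ]
 [ 0.439 -0.329  0.02 ]]
(206, 211) [(np.uint8(2), np.uint8(166), np.uint8(223)), (np.uint8(14), np.uint8(106), np.uint8(181)), (np.uint8(16), np.uint8(104), np.uint8(179)), (np.uint8(5), np.uint8(148), np.uint8(213)), (np.uint8(15), np.uint8(99), np.uint8(183))]
(254, 205) [(np.uint8(68), np.uint8(122), np.uint8(192)), (np.uint8(15), np.uint8(101), np.uint8(182)), (np.uint8(16), np.uint8(100), np.uint8(184)), (np.uint8(65), np.uint8(105), np.uint8(190)), (np.uint8(35), np.uint8(76), np.uint8(171))]
(328, 204) [(np.uint8(108), np.uint8(141), np.uint8(210)), (np.uint8(15), np.uint8(99), np.uint8(186)), (np.uint8(15), np.uint8(100), np.uint8(181)), (np.uint8(2), np.uint8(38), np.uint8(170)), (np.uint8(124), np.uint8(43), np.uint8(173))]
(404, 209) [(np.uint8(13), np.uint8(70), np.uint8(95)), (np.uint8(15), np.uint8(101), np.uint8(156)), (np.uint8(15), np.uint8(113), np.uint8(131)), (np.uint8(15), np.uint8(104), np.uint8(177)), (np.uint8(158), np.uint8(18), np.uint8(57))]
(234, 250) [(np.uint8(68), np.uint8(121), np.uint8(192)), (np.uint8(168), np.uint8(54), np.uint8(228)), (np.uint8(168), np.uint8(54), np.uint8(227)), (np.uint8(40), np.uint8(33), np.uint8(187)), (np.uint8(176), np.uint8(33), np.uint8(208))]
(180, 268) [(np.uint8(69), np.uint8(129), np.uint8(188)), (np.uint8(89), np.uint8(147), np.uint8(194)), (np.uint8(88), np.uint8(145), np.uint8(195)), (np.uint8(68), np.uint8(127), np.uint8(187)), (np.uint8(68), np.uint8(127), np.uint8(189))]
side [0.111 0.662 1.077]
wrist [ 0.275 -0.482  0.385]
```

View pics/crop1.png

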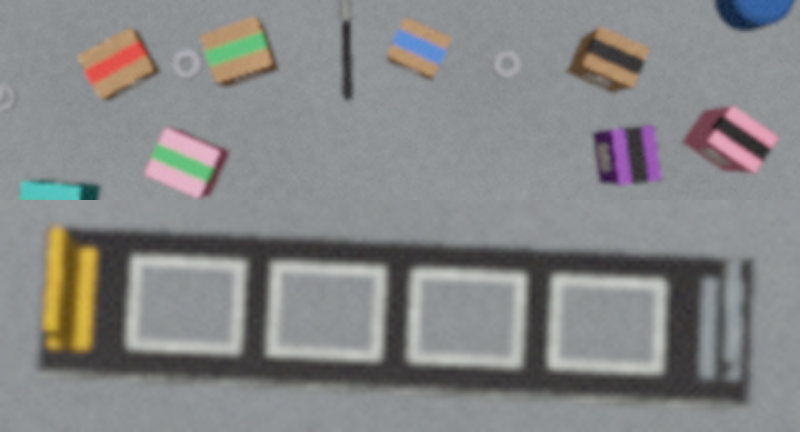

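The crop confirms brown bodies with red, green, blue and black tape. The yellow stop is at the left (+y) end. Now I measure.

```bash
cat >> h.py <<'E'
F=6
def tops(s,rois):
    out={}
    img=cv2.GaussianBlur(cv2.resize(s["image"],None,fx=F,fy=F,interpolation=cv2.INTER_CUBIC),(0,0),2)
    for n,(u,v,h,kind) in rois.items():
        r=22; x0=(u-r)*F;y0=(v-r)*F; c=img[y0:y0+2*r*F,x0:x0+2*r*F]; hsv=cv2.cvtColor(c,cv2.COLOR_RGB2HSV)
        H,S,V=cv2.split(hsv)
        m=((H>8)&(H<22)&(S>65)&(V>150))
        if kind=="red": m|=((H<8)|(H>170))&(S>60)
        if kind=="green": m|=(H>30)&(H<85)&(S>50)
        if kind=="blue": m|=(H>95)&(H<130)&(S>60)
        m=m.astype(np.uint8)*255
        m=cv2.morphologyEx(m,cv2.MORPH_OPEN,np.ones((9,9),np.uint8))
        m=cv2.morphologyEx(m,cv2.MORPH_CLOSE,np.ones((9,9),np.uint8))
        cs=cv2.findContours(m,cv2.RETR_EXTERNAL,cv2.CHAIN_APPROX_NONE)[0]
        cs=[k for k in cs if cv2.contourArea(k)>1500]
        k=np.vstack(cs).reshape(-1,2).astype(float)
        uv=(k+[x0,y0]+0.5)/F-0.5
        P=plane(s,uv,h)[:,:2]
        rc=cv2.minAreaRect((P*1000).astype(np.float32))
        out[n]=(rc,cv2.boxPoints(rc))
    return out
E
python3 - <<'E'
from h import *
s=robot.snapshot("top")
t=tops(s,{"red":(206,211,.05,"red"),"green":(254,205,.1,"green"),"blue":(328,204,.075,"blue"),"black":(404,209,.125,"black")})
im=cv2.resize(s["image"],None,fx=4,fy=4,interpolation=cv2.INTER_CUBIC)
H={"red":.05,"green":.1,"blue":.075,"black":.125}
for n,(rc,b) in t.items():
    (cx,cy),(w,h),a=rc
    xa=a if w<h else a+90   # direction of short side
    print(n,round(cx,1),round(cy,1),"short %.1f long %.1f"%(min(w,h),max(w,h)),"short axis yaw deg %.1f"%((xa+90)%180-90))
    q=proj(s,np.c_[b/1000,np.full(4,H[n])]); cv2.polylines(im,[((q+.5)*4-.5).astype(int)],1,(255,0,255),1)
# marks
i=s["image"];g=cv2.cvtColor(i,cv2.COLOR_RGB2HSV)
u=cv2.resize(g,None,fx=F,fy=F,interpolation=cv2.INTER_CUBIC)[120*F:175*F,225*F:362*F]
m=((u[:,:,2]>95)).astype(np.uint8)*255
cs=cv2.findContours(m,cv2.RETR_EXTERNAL,cv2.CHAIN_APPROX_NONE)[0]
C=[]
for k in cs:
    rc=cv2.minAreaRect(((plane(s,((k.reshape(-1,2)+[225*F,120*F]+.5)/F-.5),.02)[:,:2])*1000).astype(np.float32))
    if 3000<rc[1][0]*rc[1][1]<9000: print("mark",np.round(rc[0],1),np.round(rc[1],1),round(rc[2],1)); C.append(rc[0])
C=np.array(sorted(C,key=lambda c:c[1]));print(C.round(1),np.linalg.norm(np.diff(C,axis=0),axis=1)); d=C[-1]-C[0]; print("row dir yaw of board x deg",np.degrees(np.arctan2(d[1],d[0]))-90)
cv2.imwrite("pics/fit.png",im[185*4:265*4,190*4:390*4]); cv2.imwrite("pics/fit2.png",im[185*4:265*4,370*4:480*4])
E
```

```text
red 448.4 279.9 short 60.6 long 81.5 short axis yaw deg 27.4
green 456.9 127.1 short 59.9 long 75.5 short axis yaw deg 17.2
blue 457.0 -88.5 short 52.2 long 66.7 short axis yaw deg -25.5
black 436.3 -314.3 short 49.5 long 62.5 short axis yaw deg -24.4
mark [ 633.2 -146.9] [91.9 77.6] 86.0
mark [640.6 -42.2] [91.9 77.6] 86.1
mark [648.2  62.6] [91.8 77.7] 85.8
mark [655.4 167.6] [92.1 77.5] 86.0
[[ 633.2 -146.9]
 [ 640.6  -42.2]
 [ 648.2   62.6]
 [ 655.4  167.6]] [105.01064455 105.09471705 105.18971336]
row dir yaw of board x deg -4.035554990622245
```

View pics/fit.png

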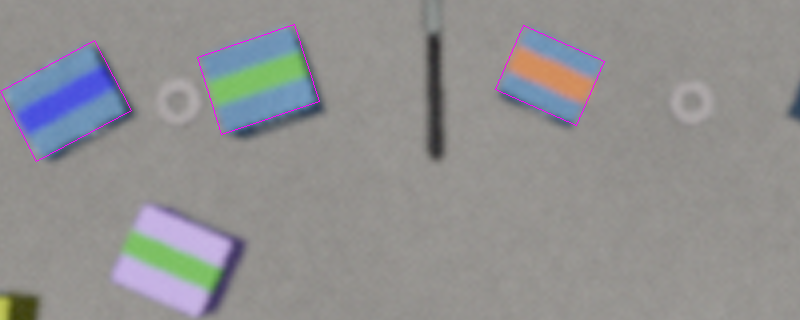

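View pics/fit2.png

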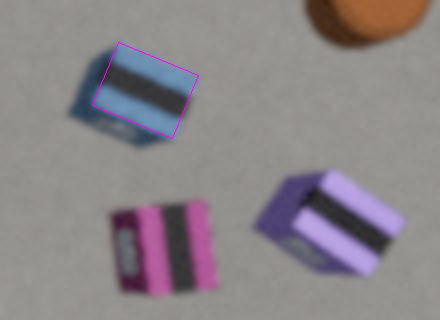

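```bash
cat >> h.py <<'E'
from scipy.spatial.transform import Rotation as Ro
def plan(*tg):
    "targets x,y,z mm, yaw deg"
    o=robot.get_obs(); R=Ro.from_euler("xyz",o["ee_rot"]); p=np.array(o["tool_pos"])*1000
    y0=np.degrees(o["ee_rot"][2]); print("t %.2f"%o["time"],"tcp",p.round(1),"rpy",np.round(o["ee_rot"],4),"yawdeg %.1f"%y0,"w %.4f"%o["width"],"F",np.round(o["wrist_force"],1))
    for x,y,z,yaw in tg:
        dy=(yaw-y0+90)%180-90
        print((x,y,z,yaw),"delta",R.inv().apply(np.array([x,y,z])-p).round(0),"yaw %.3f"%(-np.radians(dy)), "q6end %.2f"%(np.arctan2(y,x)-np.radians(y0+dy)))
E
python3 -c "
from h import *
plan((436,-314,230,-24.4),(436,-314,55,-24.4))"
```

```text
t 0.35 tcp [ 203.4 -510.9  205.2] rpy [-1.5708e+00  4.0000e-04 -1.1920e+00] yawdeg -68.3 w 0.0942 F [-0.6 -0.4 -0.3]
(436, -314, 230, -24.4) delta [-97. -25. 289.] yaw -0.766 q6end -0.20
(436, -314, 55, -24.4) delta [-97. 150. 289.] yaw -0.766 q6end -0.20
```

```bash
python3 -m handwheel '[{"delta_pos":[-97,-25,289],"yaw":-0.766},{"delta_pos":[-97,-25,289],"yaw":-0.766},{"delta_pos":[-97,-25,289],"yaw":-0.766},{"delta_pos":[-97,-25,289],"yaw":-0.766},{"delta_pos":[-97,-25,289],"yaw":-0.766},{"delta_pos":[-97,-25,289],"yaw":-0.766},{"delta_pos":[-97,-25,289],"yaw":-0.766},{"delta_pos":[-97,-25,289],"yaw":-0.766},{"delta_pos":[-97,-25,289],"yaw":-0.766},{"delta_pos":[-97,-25,289],"yaw":-0.766}]' 0; python3 -c "
from h import *
plan((436,-314,230,-24.4),(436,-314,60,-24.4))
s=robot.snapshot('wrist');cv2.imwrite('pics/w1.png',s['image'][:,:,::-1])"
```

```text
time: 1.35
tool_pos: [0.4348, -0.3152, 0.2302]
ee_rot: [-1.571, 0.001, -0.429]
wrist_force: [0.0, -0.1, 0.6]
width: 0.094
t 1.35 tcp [ 434.8 -315.2  230.2] rpy [-1.5712e+00  6.0000e-04 -4.2850e-01] yawdeg -24.6 w 0.0940 F [ 0.  -0.1  0.6]
(436, -314, 230, -24.4) delta [1. 0. 2.] yaw -0.003 q6end -0.20
(436, -314, 60, -24.4) delta [  1. 170.   2.] yaw -0.003 q6end -0.20
```

View pics/w1.png

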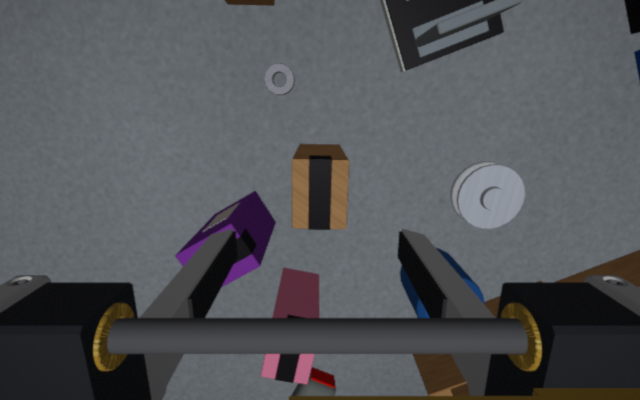

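```bash
python3 -c "
from h import *
s=robot.snapshot('wrist');q=plane(s,[[293,158],[348,158],[349,229],[293,229]],.125)*1000;print(q.round(0),q.mean(0).round(1))
s=robot.snapshot('top');print((plane(s,[[406,235],[423,235],[424,257],[406,258]],.125)*1000).round(0))
R=Ro.from_euler('z',-24.4,degrees=True)
print(R.apply([[-60,-8,0],[-60,8,0],[-45,8,0]])+[436,-314,0])
"
```

```text
[[ 431. -275.  125.]
 [ 474. -295.  125.]
 [ 449. -355.  125.]
 [ 403. -334.  125.]] [ 439.1 -314.9  125. ]
[[ 356. -311.  125.]
 [ 355. -360.  125.]
 [ 292. -360.  125.]
 [ 291. -308.  125.]]
[[ 378.05414491 -296.4992035     0.        ]
 [ 384.66381579 -281.92826492    0.        ]
 [ 398.3240707  -288.12483137    0.        ]]
```

The wrist view shows the brown black-tape carton centred between the jaws at (320,190). Its measured centre agrees with the top view to 3 mm, and the purple carton clears the left finger by about 25 mm. I descend and grip.

```bash
python3 -m handwheel '[{"delta_pos":[2,50,2],"yaw":0},{"delta_pos":[2,100,2],"yaw":0},{"delta_pos":[2,140,2],"yaw":0},{"delta_pos":[2,170,2],"yaw":0},{"delta_pos":[2,170,2],"yaw":0},{"delta_pos":[2,170,2],"yaw":0}]' 0 && python3 -m handwheel '[{"delta_pos":[0,0,0],"yaw":0},{"delta_pos":[0,0,0],"yaw":0},{"delta_pos":[0,0,0],"yaw":0},{"delta_pos":[0,0,0],"yaw":0},{"delta_pos":[0,0,0],"yaw":0},{"delta_pos":[0,0,0],"yaw":0},{"delta_pos":[0,0,0],"yaw":0},{"delta_pos":[0,0,0],"yaw":0}]' 255; python3 -c "
from h import *
plan((437,-315,160,-24.4),(633.2,-146.9,160,-4),(633.2,-146.9,82,-4))"
```

```text
time: 2.1
tool_pos: [0.4384, -0.3136, 0.0609]
ee_rot: [-1.571, 0.0, -0.427]
wrist_force: [0.9, -0.7, -0.5]
width: 0.094
time: 2.9
tool_pos: [0.4386, -0.3129, 0.0606]
ee_rot: [-1.571, 0.0, -0.426]
wrist_force: [-1.9, 0.5, 1.4]
width: 0.0504
t 2.90 tcp [ 438.6 -312.9   60.6] rpy [-1.5708e+00  3.0000e-04 -4.2590e-01] yawdeg -24.4 w 0.0504 F [-1.9  0.5  1.4]
(437, -315, 160, -24.4) delta [ -1. -99.  -3.] yaw 0.000 q6end -0.20
(633.2, -146.9, 160, -4) delta [109. -99. 232.] yaw -0.356 q6end -0.16
(633.2, -146.9, 82, -4) delta [109. -21. 232.] yaw -0.356 q6end -0.16
```

```bash
python3 -m handwheel '[{"delta_pos":[0,-20,0],"yaw":0},{"delta_pos":[0,-60,0],"yaw":0},{"delta_pos":[0,-99,0],"yaw":0},{"delta_pos":[17,-99,36],"yaw":-0.055},{"delta_pos":[34,-99,72],"yaw":-0.11},{"delta_pos":[51,-99,108],"yaw":-0.165},{"delta_pos":[68,-99,144],"yaw":-0.22},{"delta_pos":[85,-99,180],"yaw":-0.28},{"delta_pos":[100,-99,215],"yaw":-0.33},{"delta_pos":[109,-99,234],"yaw":-0.356},{"delta_pos":[109,-99,234],"yaw":-0.356},{"delta_pos":[109,-99,234],"yaw":-0.356}]'; python3 -c "
from h import *
plan((633,-145,100,-4),(633,-145,81.5,-4))"
```

```text
time: 4.1
tool_pos: [0.6338, -0.1445, 0.1569]
ee_rot: [-1.57, 0.004, -0.069]
wrist_force: [0.2, 0.7, -5.8]
width: 0.0501
t 4.10 tcp [ 633.8 -144.5  156.9] rpy [-1.5705  0.0044 -0.0694] yawdeg -4.0 w 0.0501 F [ 0.2  0.7 -5.8]
(633, -145, 100, -4) delta [-1. 57. -1.] yaw 0.000 q6end -0.16
(633, -145, 81.5, -4) delta [-0. 75. -1.] yaw 0.000 q6end -0.16
```

```bash
python3 -m handwheel '[{"delta_pos":[-1,30,-1],"yaw":0},{"delta_pos":[-1,55,-1],"yaw":0},{"delta_pos":[-1,68,-1],"yaw":0},{"delta_pos":[-1,74,-1],"yaw":0},{"delta_pos":[-1,74,-1],"yaw":0},{"delta_pos":[-1,74,-1],"yaw":0}]'; python3 -c "
from h import *
plan((633,-145,81,-4))
s=robot.snapshot('wrist');cv2.imwrite('pics/w2.png',s['image'][:,:,::-1])
s=robot.snapshot('side');cv2.imwrite('pics/s2.png',cv2.resize(s['image'][60:260,150:400,::-1],None,fx=3,fy=3))"
```

```text
time: 4.7
tool_pos: [0.6343, -0.1465, 0.087]
ee_rot: [-1.571, -0.002, -0.07]
wrist_force: [1.0, -0.2, -4.4]
width: 0.0498
t 4.70 tcp [ 634.3 -146.5   87. ] rpy [-1.5715 -0.0024 -0.0705] yawdeg -4.0 w 0.0498 F [ 1.  -0.2 -4.4]
(633, -145, 81, -4) delta [-1.  6.  1.] yaw -0.001 q6end -0.16
```

View pics/w2.png

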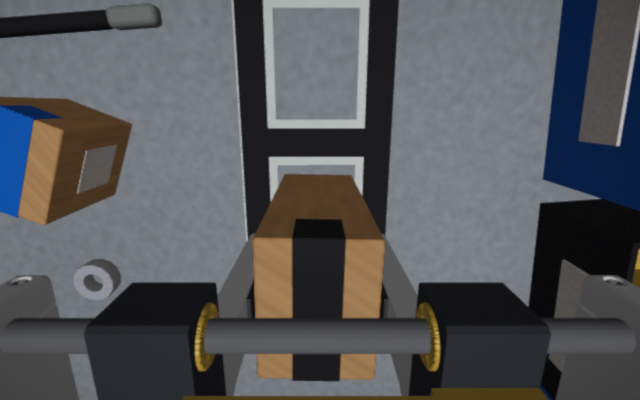

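View pics/s2.png

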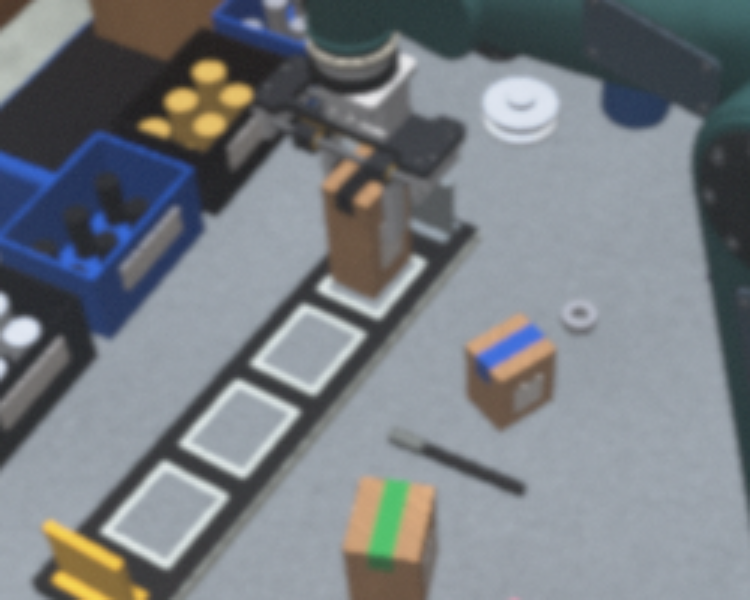

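The side view shows the black carton hovering over the grey-end mark. I lower it until contact shows in the force.

```bash
python3 -m handwheel '[{"delta_pos":[-1,1,1],"yaw":0},{"delta_pos":[-1,2,1],"yaw":0},{"delta_pos":[-1,2,1],"yaw":0}]';python3 -m handwheel '[{"delta_pos":[0,1,0],"yaw":0},{"delta_pos":[0,2,0],"yaw":0},{"delta_pos":[0,2,0],"yaw":0}]'
```

```text
time: 5.1
tool_pos: [0.6326, -0.1447, 0.0836]
ee_rot: [-1.571, -0.0, -0.07]
wrist_force: [0.7, 1.2, -4.7]
width: 0.0502
time: 5.4
tool_pos: [0.6325, -0.1448, 0.0812]
ee_rot: [-1.571, 0.001, -0.07]
wrist_force: [0.2, 0.2, -5.4]
width: 0.0501
```

```bash
python3 -m handwheel '[{"delta_pos":[0,1,0],"yaw":0},{"delta_pos":[0,1,0],"yaw":0},{"delta_pos":[0,1,0],"yaw":0}]';python3 -m handwheel '[{"delta_pos":[0,1,0],"yaw":0},{"delta_pos":[0,1,0],"yaw":0},{"delta_pos":[0,1,0],"yaw":0}]'
```

```text
time: 5.7
tool_pos: [0.6328, -0.1449, 0.0807]
ee_rot: [-1.571, -0.0, -0.07]
wrist_force: [-0.4, 0.2, -4.1]
width: 0.0501
time: 6.0
tool_pos: [0.6327, -0.145, 0.0806]
ee_rot: [-1.571, -0.001, -0.07]
wrist_force: [-2.3, 1.0, 2.2]
width: 0.05
```

Contact: the force has changed sign. I release and rise.

```bash
python3 -m handwheel '[{"delta_pos":[0,0,0],"yaw":0},{"delta_pos":[0,0,0],"yaw":0},{"delta_pos":[0,0,0],"yaw":0},{"delta_pos":[0,0,0],"yaw":0},{"delta_pos":[0,0,0],"yaw":0},{"delta_pos":[0,-40,0],"yaw":0},{"delta_pos":[0,-90,0],"yaw":0},{"delta_pos":[0,-140,0],"yaw":0},{"delta_pos":[0,-140,0],"yaw":0},{"delta_pos":[0,-140,0],"yaw":0}]' 0; python3 -c "
from h import *
plan((457,-88.5,200,-25.5),(457,-88.5,25,-25.5))
s=robot.snapshot('wrist');cv2.imwrite('pics/w3.png',s['image'][:,:,::-1])
s=robot.snapshot('top');cv2.imwrite('pics/t3.png',cv2.resize(s['image'][110:270,170:480,::-1],None,fx=2.5,fy=2.5))"
```

```text
time: 7.0
tool_pos: [0.6336, -0.1452, 0.222]
ee_rot: [-1.572, -0.005, -0.07]
wrist_force: [-0.1, -0.5, -0.7]
width: 0.094
t 7.00 tcp [ 633.6 -145.2  222. ] rpy [-1.5721 -0.0049 -0.07  ] yawdeg -4.0 w 0.0940 F [-0.1 -0.5 -0.7]
(457, -88.5, 200, -25.5) delta [-180.   21.   44.] yaw 0.375 q6end 0.25
(457, -88.5, 25, -25.5) delta [-181.  196.   44.] yaw 0.375 q6end 0.25
```

View pics/w3.png

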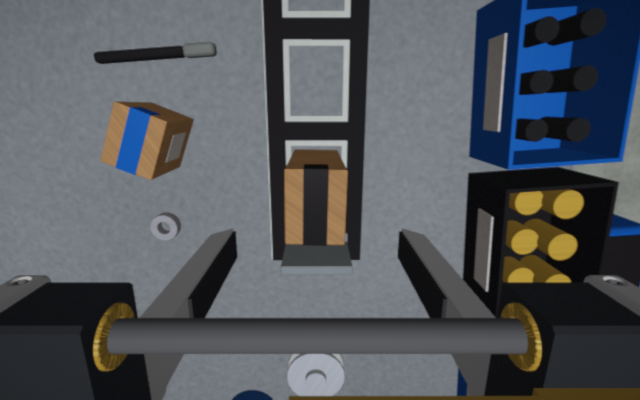

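View pics/t3.png

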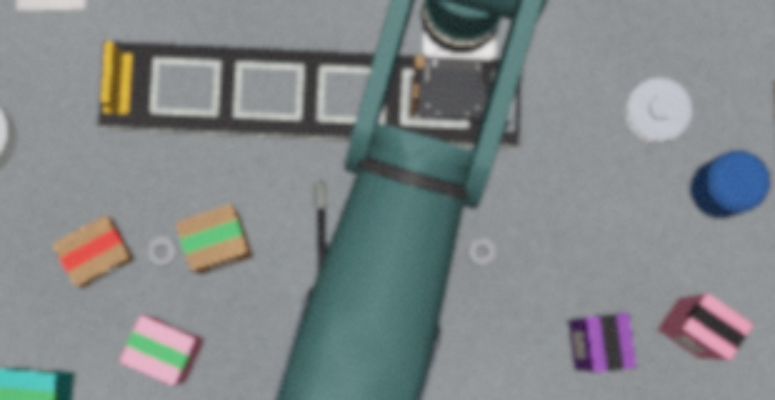

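Black stands square on the grey-end mark (wrist view 316,205). Next is blue.

```bash
python3 -m handwheel '[{"delta_pos":[-45,0,11],"yaw":0.1},{"delta_pos":[-90,0,22],"yaw":0.2},{"delta_pos":[-135,10,33],"yaw":0.3},{"delta_pos":[-180,21,44],"yaw":0.375},{"delta_pos":[-180,21,44],"yaw":0.375},{"delta_pos":[-180,21,44],"yaw":0.375},{"delta_pos":[-180,21,44],"yaw":0.375}]' 0; python3 -c "
from h import *
plan((457,-88.5,25,-25.5))
s=robot.snapshot('wrist');cv2.imwrite('pics/w4.png',s['image'][:,:,::-1])"
```

```text
time: 7.8
tool_pos: [0.4571, -0.0887, 0.1983]
ee_rot: [-1.571, -0.0, -0.445]
wrist_force: [0.3, -0.2, -0.0]
width: 0.094
t 7.80 tcp [457.1 -88.7 198.3] rpy [-1.5709e+00 -3.0000e-04 -4.4470e-01] yawdeg -25.5 w 0.0940 F [ 0.3 -0.2 -0. ]
(457, -88.5, 25, -25.5) delta [ -0. 173.   0.] yaw 0.000 q6end 0.25
```

View pics/w4.png

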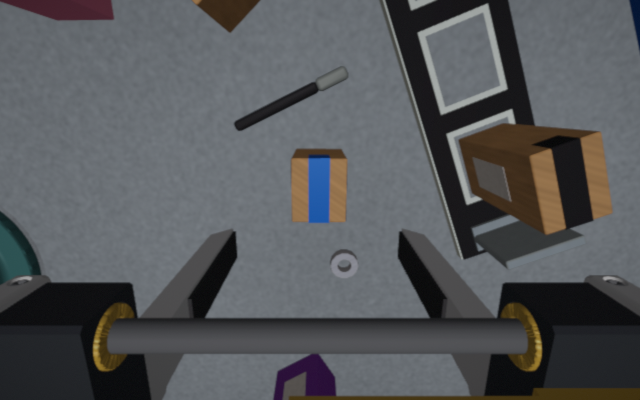

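```bash
python3 -c "
from h import *
s=robot.snapshot('wrist');q=plane(s,[[292,158],[346,158],[347,222],[292,222]],.075)*1000;print(q.round(0),q.mean(0).round(1))
"
```

```text
[[ 451.  -50.   75.]
 [ 496.  -72.   75.]
 [ 471. -129.   75.]
 [ 423. -106.   75.]] [460.3 -89.3  75. ]
```

```bash
python3 -m handwheel '[{"delta_pos":[2,50,0],"yaw":0},{"delta_pos":[2,100,0],"yaw":0},{"delta_pos":[2,140,0],"yaw":0},{"delta_pos":[2,165,0],"yaw":0},{"delta_pos":[2,168,0],"yaw":0},{"delta_pos":[2,168,0],"yaw":0}]' 0 && python3 -m handwheel '[{"delta_pos":[0,0,0],"yaw":0},{"delta_pos":[0,0,0],"yaw":0},{"delta_pos":[0,0,0],"yaw":0},{"delta_pos":[0,0,0],"yaw":0},{"delta_pos":[0,0,0],"yaw":0},{"delta_pos":[0,0,0],"yaw":0},{"delta_pos":[0,0,0],"yaw":0},{"delta_pos":[0,0,0],"yaw":0}]' 255; python3 -c "
from h import *
plan((648.2,62.6,130,-4),(648.2,62.6,52,-4))"
```

```text
time: 8.5
tool_pos: [0.4589, -0.0896, 0.0306]
ee_rot: [-1.571, 0.0, -0.445]
wrist_force: [-0.1, -0.7, 0.2]
width: 0.0939
time: 9.3
tool_pos: [0.4582, -0.0893, 0.0308]
ee_rot: [-1.571, -0.001, -0.445]
wrist_force: [0.7, -0.1, 2.0]
width: 0.0519
t 9.30 tcp [458.2 -89.3  30.8] rpy [-1.5708e+00 -6.0000e-04 -4.4490e-01] yawdeg -25.5 w 0.0519 F [ 0.7 -0.1  2. ]
(648.2, 62.6, 130, -4) delta [106. -99. 219.] yaw -0.375 q6end 0.17
(648.2, 62.6, 52, -4) delta [106. -21. 219.] yaw -0.375 q6end 0.17
```

```bash
python3 -m handwheel '[{"delta_pos":[0,-20,0],"yaw":0},{"delta_pos":[0,-60,0],"yaw":0},{"delta_pos":[0,-99,0],"yaw":0},{"delta_pos":[17,-99,36],"yaw":-0.06},{"delta_pos":[34,-99,72],"yaw":-0.12},{"delta_pos":[51,-99,108],"yaw":-0.18},{"delta_pos":[68,-99,144],"yaw":-0.24},{"delta_pos":[85,-99,175],"yaw":-0.3},{"delta_pos":[98,-99,202],"yaw":-0.34},{"delta_pos":[106,-99,219],"yaw":-0.375},{"delta_pos":[106,-99,219],"yaw":-0.375},{"delta_pos":[106,-99,219],"yaw":-0.375}]'; python3 -c "
from h import *
plan((648.2,62.6,52,-4))"
```

```text
time: 10.5
tool_pos: [0.647, 0.0627, 0.1278]
ee_rot: [-1.572, 0.003, -0.07]
wrist_force: [0.4, 0.0, -2.2]
width: 0.0521
t 10.50 tcp [647.   62.7 127.8] rpy [-1.5717  0.0033 -0.0701] yawdeg -4.0 w 0.0521 F [ 0.4  0.  -2.2]
(648.2, 62.6, 52, -4) delta [ 1. 76.  0.] yaw -0.000 q6end 0.17
```

```bash
python3 -m handwheel '[{"delta_pos":[1,30,0],"yaw":0},{"delta_pos":[1,55,0],"yaw":0},{"delta_pos":[1,70,0],"yaw":0},{"delta_pos":[1,76,0],"yaw":0},{"delta_pos":[1,77,0],"yaw":0},{"delta_pos":[1,77,0],"yaw":0},{"delta_pos":[1,77,0],"yaw":0},{"delta_pos":[1,77,0],"yaw":0}]';python3 -m handwheel '[{"delta_pos":[0,1,0],"yaw":0},{"delta_pos":[0,1,0],"yaw":0},{"delta_pos":[0,1,0],"yaw":0}]'
```

```text
time: 11.3
tool_pos: [0.6497, 0.0628, 0.0537]
ee_rot: [-1.571, -0.002, -0.07]
wrist_force: [0.9, -0.2, -2.1]
width: 0.0516
time: 11.6
tool_pos: [0.6489, 0.0628, 0.0514]
ee_rot: [-1.571, 0.0, -0.07]
wrist_force: [-1.1, 0.6, -3.1]
width: 0.0518
```

```bash
python3 -m handwheel '[{"delta_pos":[0,1,0],"yaw":0},{"delta_pos":[0,1,0],"yaw":0},{"delta_pos":[0,1,0],"yaw":0},{"delta_pos":[0,1,0],"yaw":0}]'
```

```text
time: 12.0
tool_pos: [0.6491, 0.0627, 0.0508]
ee_rot: [-1.571, -0.001, -0.07]
wrist_force: [0.7, -0.8, -0.1]
width: 0.0515
```

Contact at 50.8 mm. I release and rise, then go to green at a safe height.

```bash
python3 -m handwheel '[{"delta_pos":[0,0,0],"yaw":0},{"delta_pos":[0,0,0],"yaw":0},{"delta_pos":[0,0,0],"yaw":0},{"delta_pos":[0,0,0],"yaw":0},{"delta_pos":[0,0,0],"yaw":0},{"delta_pos":[0,-40,0],"yaw":0},{"delta_pos":[0,-90,0],"yaw":0},{"delta_pos":[0,-140,0],"yaw":0},{"delta_pos":[0,-150,0],"yaw":0},{"delta_pos":[0,-150,0],"yaw":0}]' 0; python3 -c "
from h import *
plan((457,127,200,17.2))
s=robot.snapshot('wrist');cv2.imwrite('pics/w5.png',s['image'][:,:,::-1])"
```

```text
time: 13.0
tool_pos: [0.6504, 0.0628, 0.2043]
ee_rot: [-1.57, -0.007, -0.07]
wrist_force: [0.5, 0.9, 0.0]
width: 0.0942
t 13.00 tcp [650.4  62.8 204.3] rpy [-1.5704 -0.0071 -0.07  ] yawdeg -4.0 w 0.0942 F [0.5 0.9 0. ]
(457, 127, 200, 17.2) delta [-197.    3.   51.] yaw -0.370 q6end -0.03
```

View pics/w5.png

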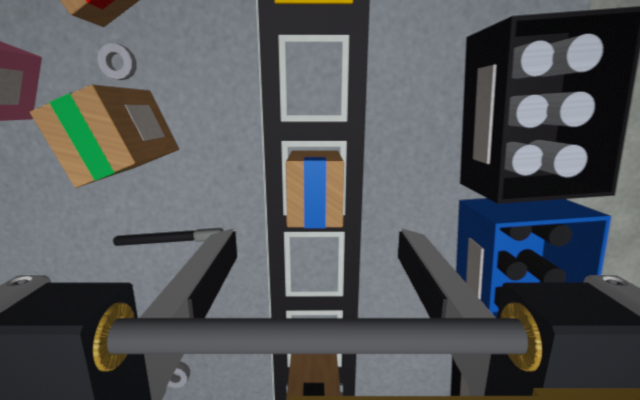

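Blue is standing square on the third mark (315,190). Going to green.

```bash
python3 -m handwheel '[{"delta_pos":[-45,-5,12],"yaw":-0.1},{"delta_pos":[-90,-5,23],"yaw":-0.2},{"delta_pos":[-135,-5,35],"yaw":-0.3},{"delta_pos":[-180,0,46],"yaw":-0.37},{"delta_pos":[-197,2,51],"yaw":-0.37},{"delta_pos":[-197,2,51],"yaw":-0.37},{"delta_pos":[-197,2,51],"yaw":-0.37},{"delta_pos":[-197,2,51],"yaw":-0.37}]' 0; python3 -c "
from h import *
plan((457,127,40,17.2))
s=robot.snapshot('wrist');cv2.imwrite('pics/w6.png',s['image'][:,:,::-1])"
```

```text
time: 13.85
tool_pos: [0.4565, 0.1269, 0.1972]
ee_rot: [-1.571, 0.002, 0.299]
wrist_force: [0.1, -0.1, 0.2]
width: 0.0939
t 13.85 tcp [456.5 126.9 197.2] rpy [-1.5709  0.0021  0.2992] yawdeg 17.1 w 0.0939 F [ 0.1 -0.1  0.2]
(457, 127, 40, 17.2) delta [  1. 157.  -0.] yaw -0.001 q6end -0.03
```

View pics/w6.png

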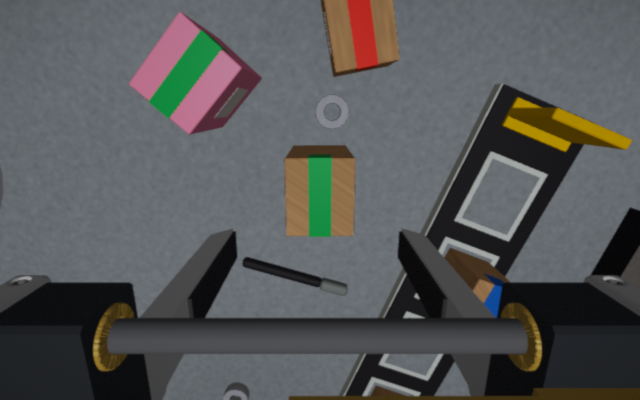

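```bash
python3 -c "
from h import *
s=robot.snapshot('wrist');q=plane(s,[[285,158],[355,157],[354,236],[286,236]],.1)*1000;print(q.round(0),q.mean(0).round(1))
print('pink',(plane(s,[[241,68],[191,134],[183,12]],.1)*1000).round(0))
R=Ro.from_euler('z',17.2,degrees=True)
print(R.apply([[-60,-8,0],[-60,8,0],[60,-8,0],[60,8,0],[-88,37,0]])+[457,127,0])
"
```

```text
[[421. 153. 100.]
 [477. 171. 100.]
 [499. 104. 100.]
 [441.  86. 100.]] [459.4 128.5 100. ]
pink [[369. 211. 100.]
 [342. 149. 100.]
 [318. 236. 100.]]
[[402.04896267 101.6152901    0.        ]
 [397.31763387 116.89974389   0.        ]
 [516.68236613 137.10025611   0.        ]
 [511.95103733 152.3847099    0.        ]
 [361.99430628 136.32299099   0.        ]]
```

```bash
python3 -m handwheel '[{"delta_pos":[2,50,1],"yaw":0},{"delta_pos":[2,100,1],"yaw":0},{"delta_pos":[2,135,1],"yaw":0},{"delta_pos":[2,155,1],"yaw":0},{"delta_pos":[2,157,1],"yaw":0},{"delta_pos":[2,157,1],"yaw":0}]' 0 && python3 -m handwheel '[{"delta_pos":[0,0,0],"yaw":0},{"delta_pos":[0,0,0],"yaw":0},{"delta_pos":[0,0,0],"yaw":0},{"delta_pos":[0,0,0],"yaw":0},{"delta_pos":[0,0,0],"yaw":0},{"delta_pos":[0,0,0],"yaw":0},{"delta_pos":[0,0,0],"yaw":0},{"delta_pos":[0,0,0],"yaw":0}]' 255; python3 -c "
from h import *
plan((460,128,170,17),(640.6,-42.2,170,-4),(640.6,-42.2,64,-4))"
```

```text
time: 14.55
tool_pos: [0.4581, 0.1287, 0.0413]
ee_rot: [-1.571, 0.001, 0.299]
wrist_force: [0.2, -0.2, 0.6]
width: 0.0939
time: 15.35
tool_pos: [0.4579, 0.129, 0.042]
ee_rot: [-1.571, -0.001, 0.3]
wrist_force: [-1.1, 1.3, 4.0]
width: 0.0598
t 15.35 tcp [457.9 129.   42. ] rpy [-1.571e+00 -8.000e-04  3.000e-01] yawdeg 17.2 w 0.0598 F [-1.1  1.3  4. ]
(460, 128, 170, 17) delta [   2. -128.   -2.] yaw 0.003 q6end -0.03
(640.6, -42.2, 170, -4) delta [ 124. -128. -218.] yaw 0.370 q6end 0.00
(640.6, -42.2, 64, -4) delta [ 124.  -22. -218.] yaw 0.370 q6end 0.00
```

```bash
python3 -m handwheel '[{"delta_pos":[0,-20,0],"yaw":0},{"delta_pos":[0,-60,0],"yaw":0},{"delta_pos":[0,-100,0],"yaw":0},{"delta_pos":[6,-128,-10],"yaw":0},{"delta_pos":[23,-128,-42],"yaw":0.06},{"delta_pos":[42,-128,-76],"yaw":0.12},{"delta_pos":[62,-128,-110],"yaw":0.18},{"delta_pos":[82,-128,-145],"yaw":0.24},{"delta_pos":[102,-128,-180],"yaw":0.3},{"delta_pos":[118,-128,-208],"yaw":0.36},{"delta_pos":[124,-128,-217],"yaw":0.37},{"delta_pos":[124,-128,-217],"yaw":0.37}]'; python3 -m handwheel '[{"delta_pos":[0,0,0],"yaw":0},{"delta_pos":[0,0,0],"yaw":0}]';python3 -c "
from h import *
plan((640.6,-41,62,-4))
s=robot.snapshot('side');cv2.imwrite('pics/s7.png',cv2.resize(s['image'][60:260,150:400,::-1],None,fx=3,fy=3))"
```

```text
time: 16.55
tool_pos: [0.6398, -0.0427, 0.1664]
ee_rot: [-1.57, 0.005, -0.071]
wrist_force: [-0.9, -0.4, -4.7]
width: 0.0598
time: 16.75
tool_pos: [0.6391, -0.0404, 0.1692]
ee_rot: [-1.57, 0.001, -0.068]
wrist_force: [-0.7, 0.3, -4.5]
width: 0.0599
t 16.75 tcp [639.1 -40.4 169.2] rpy [-1.5703e+00  1.3000e-03 -6.8200e-02] yawdeg -3.9 w 0.0599 F [-0.7  0.3 -4.5]
(640.6, -41, 62, -4) delta [  2. 107.  -1.] yaw 0.002 q6end 0.01
```

View pics/s7.png

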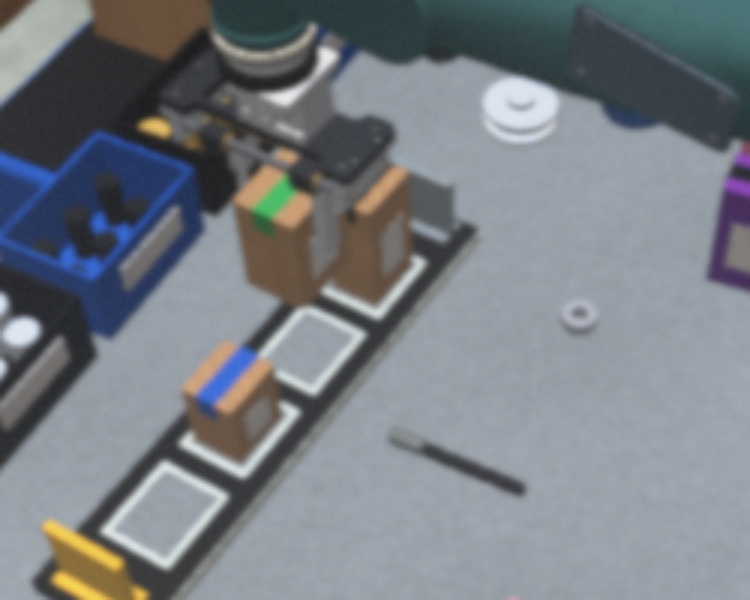

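Green hangs above mark 2, clear of black and blue. I lower it.

```bash
python3 -m handwheel '[{"delta_pos":[1,40,-1],"yaw":0},{"delta_pos":[1,75,-1],"yaw":0},{"delta_pos":[1,95,-1],"yaw":0},{"delta_pos":[1,104,-1],"yaw":0},{"delta_pos":[1,106,-1],"yaw":0},{"delta_pos":[1,106,-1],"yaw":0},{"delta_pos":[1,106,-1],"yaw":0},{"delta_pos":[1,106,-1],"yaw":0}]';python3 -m handwheel '[{"delta_pos":[0,1,0],"yaw":0},{"delta_pos":[0,1,0],"yaw":0},{"delta_pos":[0,1,0],"yaw":0}]'
```

```text
time: 17.6
tool_pos: [0.642, -0.0429, 0.0651]
ee_rot: [-1.571, -0.003, -0.07]
wrist_force: [-0.4, 0.1, -4.3]
width: 0.0597
time: 17.9
tool_pos: [0.6411, -0.0429, 0.0625]
ee_rot: [-1.571, -0.0, -0.07]
wrist_force: [-0.2, 0.0, -4.1]
width: 0.0599
```

```bash
python3 -m handwheel '[{"delta_pos":[0,0,1],"yaw":0},{"delta_pos":[0,1,1],"yaw":0},{"delta_pos":[0,1,1],"yaw":0},{"delta_pos":[0,1,1],"yaw":0}]';python3 -m handwheel '[{"delta_pos":[0,0.5,0],"yaw":0},{"delta_pos":[0,0.5,0],"yaw":0},{"delta_pos":[0,0.5,0],"yaw":0}]'
```

```text
time: 18.3
tool_pos: [0.6413, -0.0416, 0.0621]
ee_rot: [-1.571, -0.001, -0.07]
wrist_force: [-1.0, 1.7, -0.8]
width: 0.0598
time: 18.6
tool_pos: [0.6414, -0.0417, 0.062]
ee_rot: [-1.571, -0.001, -0.07]
wrist_force: [-2.2, 1.6, 4.5]
width: 0.0601
```

```bash
python3 -m handwheel '[{"delta_pos":[0,0,0],"yaw":0},{"delta_pos":[0,0,0],"yaw":0},{"delta_pos":[0,0,0],"yaw":0},{"delta_pos":[0,0,0],"yaw":0},{"delta_pos":[0,0,0],"yaw":0},{"delta_pos":[0,-40,0],"yaw":0},{"delta_pos":[0,-90,0],"yaw":0},{"delta_pos":[0,-130,0],"yaw":0},{"delta_pos":[0,-140,0],"yaw":0},{"delta_pos":[0,-140,0],"yaw":0}]' 0; python3 -c "
from h import *
plan((448,279,200,27.4))
s=robot.snapshot('wrist');cv2.imwrite('pics/w8.png',s['image'][:,:,::-1])"
```

```text
time: 19.6
tool_pos: [0.6424, -0.042, 0.2038]
ee_rot: [-1.571, -0.006, -0.07]
wrist_force: [0.4, -0.6, -0.4]
width: 0.0943
t 19.60 tcp [642.4 -42.  203.8] rpy [-1.5714 -0.0056 -0.07  ] yawdeg -4.0 w 0.0943 F [ 0.4 -0.6 -0.4]
(448, 279, 200, 27.4) delta [-216.    2.  307.] yaw -0.548 q6end 0.08
```

View pics/w8.png

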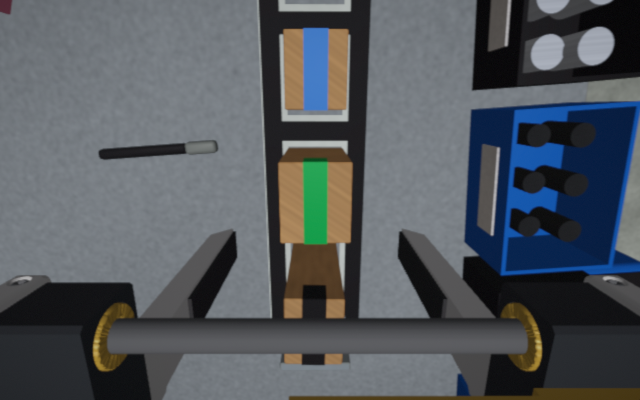

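Green (315,200), blue (316,68) and black (315,330) are all square in the row. On to red.

```bash
python3 -m handwheel '[{"delta_pos":[-27,-10,38],"yaw":-0.06},{"delta_pos":[-54,-10,76],"yaw":-0.12},{"delta_pos":[-81,-10,115],"yaw":-0.2},{"delta_pos":[-108,-10,153],"yaw":-0.28},{"delta_pos":[-135,-10,192],"yaw":-0.36},{"delta_pos":[-162,-5,230],"yaw":-0.44},{"delta_pos":[-189,0,269],"yaw":-0.52},{"delta_pos":[-216,1,307],"yaw":-0.548},{"delta_pos":[-216,1,307],"yaw":-0.548},{"delta_pos":[-216,1,307],"yaw":-0.548},{"delta_pos":[-216,1,307],"yaw":-0.548}]' 0; python3 -c "
from h import *
plan((448,279,20,27.4))
s=robot.snapshot('wrist');cv2.imwrite('pics/w9.png',s['image'][:,:,::-1])"
```

```text
time: 20.75
tool_pos: [0.4471, 0.2784, 0.1981]
ee_rot: [-1.572, 0.003, 0.477]
wrist_force: [0.8, -0.3, -0.2]
width: 0.0937
t 20.75 tcp [447.1 278.4 198.1] rpy [-1.5715  0.0032  0.4768] yawdeg 27.3 w 0.0937 F [ 0.8 -0.3 -0.2]
(448, 279, 20, 27.4) delta [  2. 178.   0.] yaw -0.001 q6end 0.08
```

View pics/w9.png

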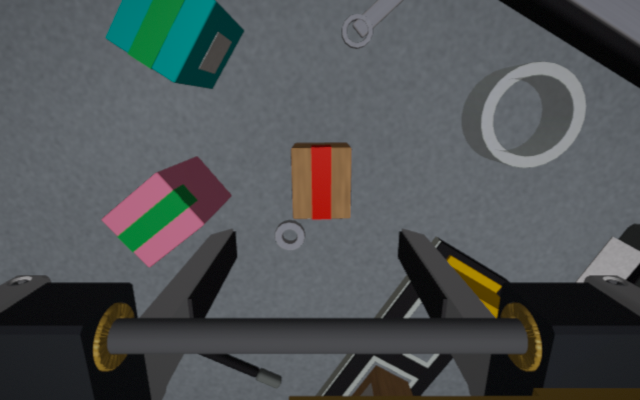

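```bash
python3 -c "
from h import *
s=robot.snapshot('wrist');q=plane(s,[[293,149],[351,149],[351,219],[292,219]],.05)*1000;print(q.round(0),q.mean(0).round(1))
print('pink',(plane(s,[[174,208],[149,267],[158,172]],.1)*1000).round(0))
"
```

```text
[[410. 300.  50.]
 [461. 326.  50.]
 [496. 262.  50.]
 [441. 234.  50.]] [452.  280.7  50. ]
pink [[340. 213. 100.]
 [340. 149. 100.]
 [317. 237. 100.]]
```

```bash
python3 -m handwheel '[{"delta_pos":[3,50,0],"yaw":0},{"delta_pos":[3,100,0],"yaw":0},{"delta_pos":[3,140,0],"yaw":0},{"delta_pos":[3,170,0],"yaw":0},{"delta_pos":[3,178,0],"yaw":0},{"delta_pos":[3,178,0],"yaw":0}]' 0 && python3 -m handwheel '[{"delta_pos":[0,0,0],"yaw":0},{"delta_pos":[0,0,0],"yaw":0},{"delta_pos":[0,0,0],"yaw":0},{"delta_pos":[0,0,0],"yaw":0},{"delta_pos":[0,0,0],"yaw":0},{"delta_pos":[0,0,0],"yaw":0},{"delta_pos":[0,0,0],"yaw":0},{"delta_pos":[0,0,0],"yaw":0}]' 255; python3 -c "
from h import *
plan((655.4,167.6,140,-4),(655.4,167.6,42,-4))"
```

```text
time: 21.45
tool_pos: [0.4496, 0.2796, 0.0208]
ee_rot: [-1.571, 0.003, 0.476]
wrist_force: [0.7, 0.4, -0.4]
width: 0.0938
time: 22.25
tool_pos: [0.45, 0.281, 0.0228]
ee_rot: [-1.571, -0.0, 0.478]
wrist_force: [-1.7, -0.1, 5.4]
width: 0.06
t 22.25 tcp [450.  281.   22.8] rpy [-1.5709e+00 -5.0000e-04  4.7810e-01] yawdeg 27.4 w 0.0600 F [-1.7 -0.1  5.4]
(655.4, 167.6, 140, -4) delta [ 130. -117. -195.] yaw 0.548 q6end 0.32
(655.4, 167.6, 42, -4) delta [ 130.  -19. -195.] yaw 0.548 q6end 0.32
```

```bash
python3 -m handwheel '[{"delta_pos":[0,-20,0],"yaw":0},{"delta_pos":[0,-60,0],"yaw":0},{"delta_pos":[0,-105,0],"yaw":0},{"delta_pos":[15,-117,-23],"yaw":0.07},{"delta_pos":[35,-117,-53],"yaw":0.16},{"delta_pos":[55,-117,-83],"yaw":0.25},{"delta_pos":[75,-117,-113],"yaw":0.34},{"delta_pos":[95,-117,-143],"yaw":0.43},{"delta_pos":[115,-117,-173],"yaw":0.51},{"delta_pos":[130,-117,-195],"yaw":0.548},{"delta_pos":[130,-117,-195],"yaw":0.548},{"delta_pos":[130,-117,-195],"yaw":0.548}]'; python3 -m handwheel '[{"delta_pos":[0,0,0],"yaw":0},{"delta_pos":[0,0,0],"yaw":0}]';python3 -c "
from h import *
plan((655.4,167.6,42.8,-4))"
```

```text
time: 23.45
tool_pos: [0.6542, 0.1673, 0.1364]
ee_rot: [-1.571, 0.004, -0.07]
wrist_force: [0.1, 0.4, -4.0]
width: 0.0598
time: 23.65
tool_pos: [0.6539, 0.1685, 0.1388]
ee_rot: [-1.571, 0.001, -0.069]
wrist_force: [0.2, -0.5, -4.0]
width: 0.0595
t 23.65 tcp [653.9 168.5 138.8] rpy [-1.5708e+00  8.0000e-04 -6.8500e-02] yawdeg -3.9 w 0.0595 F [ 0.2 -0.5 -4. ]
(655.4, 167.6, 42.8, -4) delta [ 2. 96. -1.] yaw 0.001 q6end 0.32
```

```bash
python3 -m handwheel '[{"delta_pos":[1,40,0],"yaw":0},{"delta_pos":[1,70,0],"yaw":0},{"delta_pos":[1,88,0],"yaw":0},{"delta_pos":[1,94,0],"yaw":0},{"delta_pos":[1,94,0],"yaw":0},{"delta_pos":[1,94,0],"yaw":0},{"delta_pos":[1,94,0],"yaw":0},{"delta_pos":[1,94,0],"yaw":0},{"delta_pos":[1,94,0],"yaw":0}]';python3 -m handwheel '[{"delta_pos":[0,1,0],"yaw":0},{"delta_pos":[0,1,0],"yaw":0},{"delta_pos":[0,1,0],"yaw":0}]'
```

```text
time: 24.55
tool_pos: [0.6564, 0.1675, 0.0457]
ee_rot: [-1.571, -0.001, -0.07]
wrist_force: [0.4, -0.7, -3.1]
width: 0.0597
time: 24.85
tool_pos: [0.6559, 0.1675, 0.0438]
ee_rot: [-1.571, 0.0, -0.07]
wrist_force: [-0.2, -0.7, -3.0]
width: 0.0597
```

```bash
python3 -m handwheel '[{"delta_pos":[0,1,0],"yaw":0},{"delta_pos":[0,1,0],"yaw":0},{"delta_pos":[0,1,0],"yaw":0}]';python3 -m handwheel '[{"delta_pos":[0,1,0],"yaw":0},{"delta_pos":[0,1,0],"yaw":0},{"delta_pos":[0,1,0],"yaw":0}]'
```

```text
time: 25.15
tool_pos: [0.656, 0.1675, 0.0429]
ee_rot: [-1.571, 0.0, -0.07]
wrist_force: [-0.5, -0.2, -3.6]
width: 0.06
time: 25.45
tool_pos: [0.656, 0.1675, 0.0429]
ee_rot: [-1.571, -0.0, -0.07]
wrist_force: [-0.7, -0.5, 2.1]
width: 0.0596
```

Contact. I release, rise and retreat toward the base so the top camera can see the row.

```bash
python3 -m handwheel '[{"delta_pos":[0,0,0],"yaw":0},{"delta_pos":[0,0,0],"yaw":0},{"delta_pos":[0,0,0],"yaw":0},{"delta_pos":[0,0,0],"yaw":0},{"delta_pos":[0,0,0],"yaw":0},{"delta_pos":[0,-40,0],"yaw":0},{"delta_pos":[0,-90,0],"yaw":0},{"delta_pos":[0,-140,0],"yaw":0},{"delta_pos":[0,-190,0],"yaw":0},{"delta_pos":[0,-200,0],"yaw":0},{"delta_pos":[0,-200,0],"yaw":0}]' 0; python3 -c "
from h import *
s=robot.snapshot('wrist');cv2.imwrite('pics/w10.png',s['image'][:,:,::-1])"
python3 -m handwheel '[{"delta_pos":[-50,-10,0],"yaw":0},{"delta_pos":[-100,-10,0],"yaw":0},{"delta_pos":[-150,-10,0],"yaw":0},{"delta_pos":[-200,-10,0],"yaw":0},{"delta_pos":[-250,-10,0],"yaw":0},{"delta_pos":[-300,-10,0],"yaw":0},{"delta_pos":[-300,-10,0],"yaw":0},{"delta_pos":[-300,-10,0],"yaw":0}]' 0;  python3 - <<'E'
from h import *
s=robot.snapshot('top');cv2.imwrite('pics/t10.png',cv2.resize(s['image'][100:280,170:480,::-1],None,fx=2.5,fy=2.5))
H={"red":.05,"blue":.075,"green":.1,"black":.125}
C={"red":(655.4,167.6),"blue":(648.2,62.6),"green":(640.6,-42.2),"black":(633.2,-146.9)}
rois={}
for n in H:
    u=proj(s,[*(np.array(C[n])/1000),.02+H[n]])[0]; rois[n]=(int(round(u[0])),int(round(u[1])),.02+H[n],n)
im=cv2.resize(s["image"],None,fx=4,fy=4,interpolation=cv2.INTER_CUBIC)[:,:,::-1].copy()
for n,(rc,b) in tops(s,rois).items():
    (cx,cy),(w,h),a=rc; xa=a if w<h else a+90
    print(n,"err",round(cx-C[n][0],1),round(cy-C[n][1],1),"size",round(w,1),round(h,1),"yaw err %.1f"%(((xa+90)%180-90)+4.04))
    q=proj(s,np.c_[b/1000,np.full(4,.02+H[n])]); cv2.polylines(im,[((q+.5)*4-.5).astype(int)],1,(255,0,255),1)
cv2.imwrite("pics/fit10.png",im[120*4:180*4,195*4:390*4])
E
```

```text
time: 26.55
tool_pos: [0.6572, 0.1678, 0.2458]
ee_rot: [-1.569, -0.007, -0.07]
wrist_force: [-0.2, -0.2, -0.4]
width: 0.0941
time: 27.4
tool_pos: [0.3555, 0.1883, 0.2497]
ee_rot: [-1.572, 0.003, -0.069]
wrist_force: [0.4, -0.4, 0.2]
width: 0.0939
red err -0.2 1.1 size 83.9 59.4 yaw err 1.6
blue err -0.4 2.1 size 70.0 52.4 yaw err 0.1
green err -0.6 0.7 size 71.7 59.3 yaw err 0.7
black err -2.2 -0.1 size 62.7 49.5 yaw err -1.4
```

View pics/fit10.png

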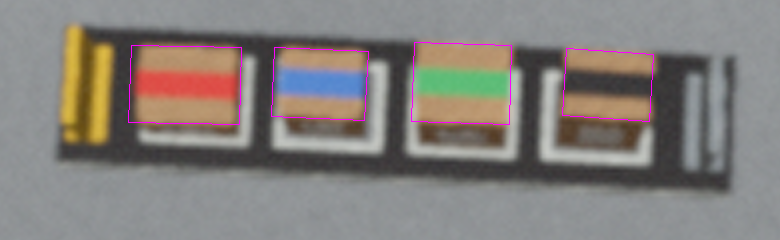

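View pics/w10.png

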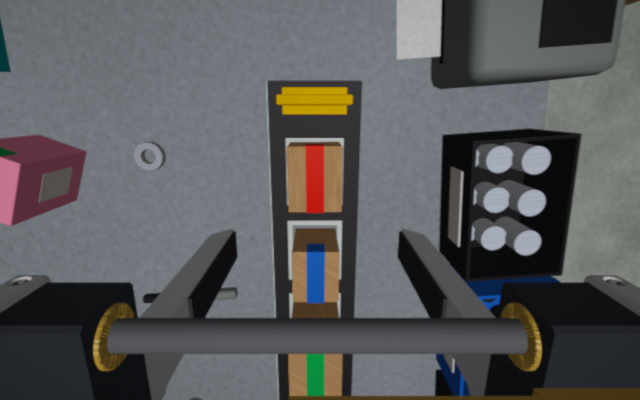

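All four fits are within about 3 mm and 2° of their marks. The gripper is clear of everything, so I hand in.

```bash
python3 -c "
from bench import robot
print(robot.close_job(), robot.get_obs()['time'])"
```

```text
the job is handed in; nothing more can be done
the job is handed in; nothing more can be done
```

The four cartons stand on the board in height order from the yellow stop: red on mark_4, blue on mark_3, green on mark_2 and black on mark_1. I carried each one upright by its short sides, set it down until I felt contact and let go. The job was handed in after about 27.5 s, with the gripper open and clear of everything.

The last top-view check put each carton's fit this far from its mark:

| Carton | Offset from mark centre (mm) | Yaw error (degrees) |
|---|---|---|
| red | 1.1 | 1.6 |
| blue | 2.1 | 0.1 |
| green | 0.9 | 0.7 |
| black | 2.2 | 1.4 |

- **Less certain fits:** the red and blue outlines came out 8–10 mm too long because the white mark edges leaked into the mask. That makes their offsets along the row uncertain by a few millimetres, still well inside the 12 mm limit.
- **View disagreement:** the wrist and top cameras differed by 2–4 mm on carton positions before grasping. That had no visible effect on the result.

I did not run a separate check of tilt or rest after the last release; the pictures showed all four upright.

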